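Undo the two-stage catch of the long knife case

ROBOT

A 7-joint arm with a two-finger parallel gripper is mounted at the origin on a cart in front of the work surface, level with it; the furniture and walls round the work are solid. World frame = base frame: x ahead of the robot, y to its left, z up, the work surface at z = 0. Lengths are in m, angles in rad, forces in N, time in s.
With the tool pointing down it reaches from about 0.4 to 0.75 m from the base axis. Payload 19.5 kg.
Tool frame: the origin (TCP) lies at the very end of the fingers, on their centre line; the grasp point (between the pads) lies 19 mm behind it; z points along the fingers, y is the line along which they close (so a half turn about z gives the same grasp; the last joint's range is limited). The gripper opens to 85 mm and grips with 20 to 120 N. Pads are 22 mm wide; open, the fingers measure 114 mm over their backs; the gripper's body (76 mm by 85 mm) begins 54 mm behind the grasp point. The pads swing forward as they close: fully open they stand 13 mm farther back than shut.
Start: joints at [-1.248, 0.707, -0.028, 1.485, 0.022, 0.951, -0.075], TCP at [0.205, 0.537, 0.231] pointing down, gripper open.
Joint ranges: [-2.71, 2.71], [-0.32, 2.16], [-1.57, 1.52], [0, 2.45], [-1.46, 4.6], [0, 2.02], [-2.83, 2.83]. Speed limits (rad/s): [1.89, 1.89, 2.57, 2.57, 3.01, 3.01, 3.01].

INTERFACE

Orientations are given as a unit quaternion [w, x, y, z].
In Python, from cell import manip, inverse_kinematics, grab_frame, ticket gives the robot as it stands. Calls block until the motion is done:
- manip.move_to(position, orientation): joint-space move of the TCP to a pose.
- manip.move_l(position, feed=0.15, orientation=None, contact_N=None): straight line of the TCP; orientation=None keeps the orientation; feed is the mean speed in m/s. With contact_N (N) it stops when the force on the tool has changed by that much, and returns True; else False.
- manip.move_joints(angles): joint-space move.
- manip.command_gripper(opening): opening from 0.0 (shut) to 1.0 (fully open); the grip force is fixed at half the most; returns when the fingers have stopped.
- manip.pause(seconds).
- inverse_kinematics(position, orientation): joint angles nearest the present ones, or None.
- grab_frame(name): name is "scene" or "top"; returns a dict with "pixels" (480x640x3 uint8, blue, green, red), "camera_matrix" (3x3 intrinsics, pixels), "k1" (the pictures are not rectified: a ray, as slopes to the right and down, at radius r is drawn at 1 + k1 r^2 times it, then the intrinsics apply), "R" (3x3) and "t" (3): a world point X has camera coordinates R X + t. Camera axes: x right, y down, z forward; pixel columns grow to the right and rows downward; lengths in m; the calibration is good to about 2 mm. A picture is of the moment at which its call begins. There is no depth.
A pose or a line that the arm cannot do raises manip.IKError and nothing moves.
- ticket.sign_off(): hands the job in; it is judged then, once.
Readings, each from a call of its own:
- manip.current_t(): time.
- manip.current_joints(): joint angles.
- manip.current_joint_vel(): joint speeds.
- manip.current_joint_efforts(): joint torques, N m.
- manip.current_eef_pos(): TCP position.
- manip.current_tcp_rot(): TCP orientation.
- manip.current_wrist_force(): force on the tool from outside, world axes, zero at the start.
- manip.current_wrist_torque(): the same for the moment, N m.
- manip.current_gripper_width(): opening from 0.0 (shut) to 1.0 (fully open).
- manip.current_finger_force(): force on a finger pad.
Only numpy, scipy, OpenCV 4.12 (cv2) and the standard library are available. Lean on these libraries where they do the work, as an engineer would, in place of code of your own. Each camera call takes 0.05 s, during which the arm holds its last target. There are 200 camera calls.

TASK

On the longer of the two wooden knife cases, first slide the safety tab fully out, away from the latch, then lift the latch's free end until the latch stands at least 45 degrees up, and let go of it there. Leave the shorter case's catch as it is, and leave the little pots on the two lids standing where they are.

Things in the scene. Friction and masses are not known exactly. Their poses are not given: they have to be found in the camera images.
- long_case: The longer wooden case, 130 (x) x 290 (y) x 70 mm, fixed to the worktop. Origin at the centre of its underside; z up, x from its front (where the latch's free end is) to its back, y to the left as seen from its front; lid top at z = 70 mm. The lid itself stays shut. The catch, all of plain steel, lies on the lid: the latch along the middle (y = 0) and the safety tab on its +y side.
- long_case_tab_top (a point): Centre of the top of the long case's safety-tab grip, an upright ridge 26 (x) x 12 (y) mm, which stands 20 mm over its 32 x 24 mm carriage; this point lies 30 mm above the lid top and, when the tab is home, at x = -8, y = 56 mm of the case. The ridge can be pinched across its 12 mm or pushed. Axes as the case's. Low rails (9 mm high) guide the carriage.
- long_case_tab (a joint): Slide of the long case's safety tab (m): 0 home, its tongue over the latch's lug and the latch locked; grows to 0.026 (end stop) as it slides to the case's +y, away from the latch. From 0.012 on the latch is free. Starts at 0 to 0.004. Slides with about 5 N of friction and stays where it is left.
- long_case_fin_top (a point): Centre of the rounded top of the long case's latch fin, an upright thumb fin 12 mm thick (y), 26 mm long (x), to be pinched across its 12 mm; with the latch down the point lies at x = -50, y = 0 of the case, 38 mm above the lid top, 70 mm in front of the hinge axis and 31 mm above it. The lever under it is 12 mm wide too and its top lies 8.5 mm above the lid. The axes turn with the latch.
- long_case_latch_hinge (a point): Point on the hinge axis of the long case's latch, at x = 20, y = 0, z = 77 mm of the case. The latch turns about the case's y axis. Room above: a wall cabinet hangs over the back of the worktop, its front about 0.65 m ahead of the robot base, its underside 0.49 m above the worktop; come in from the robot's side.
- long_case_latch (a joint): Angle of the long case's latch (rad): 0 lying flat, grows to 1.3 as its front end, with the fin, swings up and back about the hinge. Needs about 2 N at the fin; a stiff hinge, stays where it is left.
- short_case: The shorter wooden case, 130 x 190 x 70 mm, fixed, with an identical catch at the same place on its lid; not to be opened. Origin and axes as for the long case.
- short_case_tab (a joint): Slide of the short case's safety tab (m), as for the long case; to be left alone.
- short_case_latch (a joint): Angle of the short case's latch (rad), as for the long case; to be left alone.
- pepper_pot: Pepper pot, 46 mm across and 106 mm tall, standing loose on the long case's lid at its -y end, 115 mm from the latch. Origin at the centre of its underside.
- spice_pot: Spice pot, 40 mm across and 105 mm tall, standing loose on the short case's lid at its -y end, 72 mm from the latch. Origin at the centre of its underside.
Not all that is in view belongs to the job. What is shaped like the pepper_pot but green or purple is not meant.

How it is judged:
By the outcome, as a careful person would: the job done as asked, in the order asked, and still so for the second after the job is handed in, with the robot touching nothing.
It also fails if it takes over 42 s, if anything falls off the work surface, if the arm or the gripper's body presses on something with over 40 N, if the wrist force passes 120 N, or if a joint passes its speed limit or range.

## Working session

There is one attempt and no reset: what is moved stays moved. The work goes in short steps, each a Python script; the robot and the scene stay as the last script left them, time stands still between calls to the robot, and variables do not carry over. Pictures are saved under pics/ and viewed, at most 10 in all, crops included, and the job is handed in when it is done.

```bash
mkdir -p pics; python3 - <<'E'
from cell import manip, grab_frame
import cv2,numpy as np,pickle
d={}
for n in("scene","top"):
    f=grab_frame(n); d[n]=f; cv2.imwrite(f"pics/{n}0.png",f["pixels"]); print(n,f["camera_matrix"],f["k1"],-f["R"].T@f["t"],f["R"])
pickle.dump(d,open("f0.pkl","wb"))
print(manip.current_t(),manip.current_tcp_rot())
E
```

```text
scene [[565.38434287   0.         322.44970096]
 [  0.         565.38434287 243.16317302]
 [  0.           0.           1.        ]] -0.17333420379433254 [ 0.05736638 -0.63417627  0.86270925] [[ 0.65242555 -0.7577394  -0.01311082]
 [-0.59175707 -0.4985517  -0.63345858]
 [ 0.4734601   0.42104298 -0.77366552]]
top [[444.92912267   0.         317.17219986]
 [  0.         444.92912267 241.39214529]
 [  0.           0.           1.        ]] -0.09946938911719894 [ 0.27715063 -0.20283333  1.04120072] [[ 0.00520173 -0.99998317  0.00257003]
 [-0.97126575 -0.00566384 -0.23793017]
 [ 0.23794072 -0.00125854 -0.97127886]]
0.1 [-8.02887079e-05  1.81376967e-01  9.83413534e-01 -4.59808252e-04]
```

View pics/top0.png

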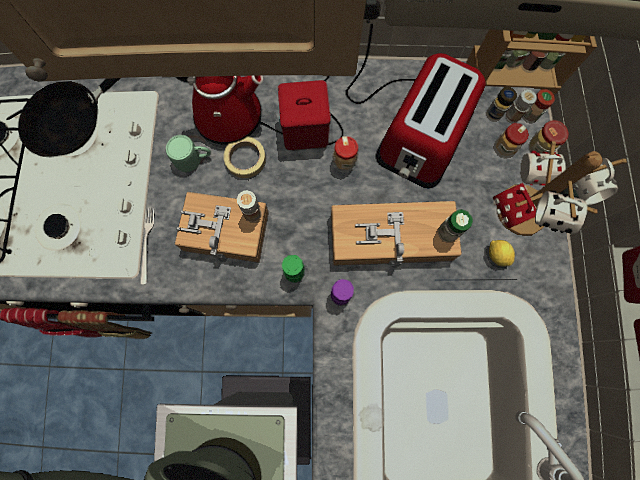

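View pics/scene0.png

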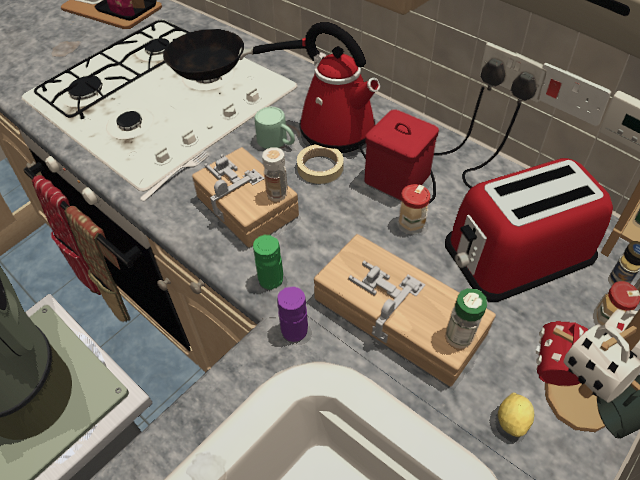

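```bash
python3 - <<'E'
import cv2,pickle,numpy as np
d=pickle.load(open("f0.pkl","rb"))
a=d["top"]["pixels"][185:285,320:480]; b=d["scene"]["pixels"][225:385,300:500]
cv2.imwrite("pics/ca.png",cv2.resize(a,None,fx=5,fy=5,interpolation=cv2.INTER_CUBIC))
b=d["scene"]["pixels"][230:380,300:500]
cv2.imwrite("pics/cb.png",cv2.resize(b,None,fx=4,fy=4,interpolation=cv2.INTER_CUBIC))
E
```

```text
(no output)
```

View pics/ca.png

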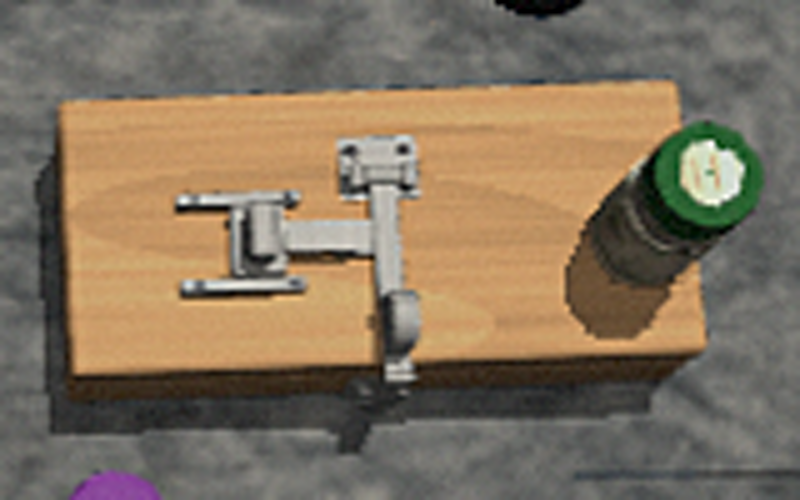

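View pics/cb.png

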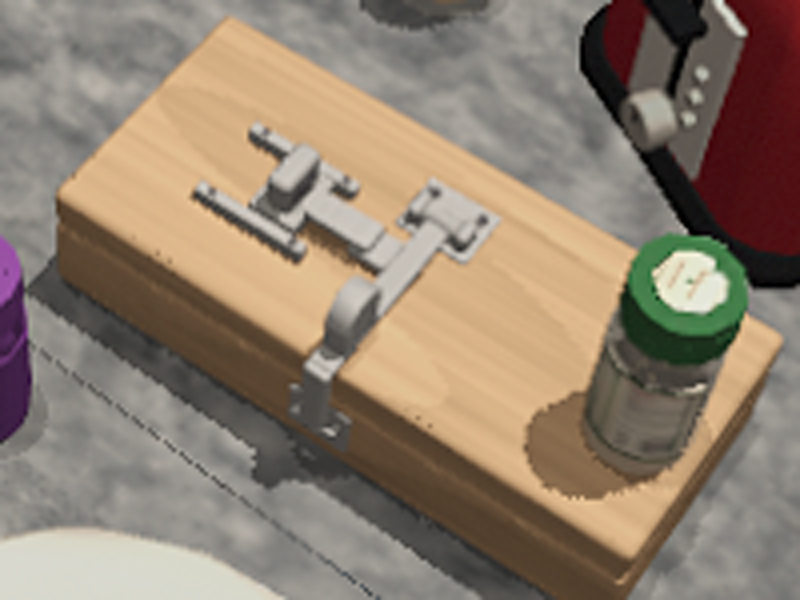

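Top crop: lid corners at (60,102), (678,82), (707,345), (72,375); tab ridge top ~(264,225), fin top ~(405,300). Scene crop: corners (228,17), (60,198), (630,558), (782,338); fin top ~(352,285), tab top ~(298,157).

```bash
cat >h.py <<'E'
import numpy as np,cv2
def ray(f,uv):
    k=np.array([f["k1"],0,0,0,0.])
    p=cv2.undistortPoints(np.array([[uv]],float),f["camera_matrix"],k)[0,0]
    R=f["R"]; return -R.T@f["t"], R.T@np.array([p[0],p[1],1])
def onz(f,uv,z):
    o,d=ray(f,uv); return o+d*(z-o[2])/d[2]
def proj(f,X):
    rv,_=cv2.Rodrigues(f["R"]); return cv2.projectPoints(np.array([X],float),rv,f["t"],f["camera_matrix"],np.array([f["k1"],0,0,0,0.]))[0][0,0]
E
python3 - <<'E'
import pickle,numpy as np
from h import *
d=pickle.load(open("f0.pkl","rb"))
T=lambda p:np.array(p)/5+[320,185]
S=lambda p:np.array(p)/4+[300,230]
def fit(c): # back-left,back-right,front-right,front-left
    m=np.array([[.065,.145],[.065,-.145],[-.065,-.145],[-.065,.145]])
    c=np.array(c)[:,:2]; o=c.mean(0); q=c-o
    a=np.arctan2((m[:,0]*q[:,1]-m[:,1]*q[:,0]).sum(),(m*q).sum())
    R=np.array([[np.cos(a),-np.sin(a)],[np.sin(a),np.cos(a)]]); return o,a,np.round((q-m@R.T)*1000,1),R
for n,F,cs,tab,fin in(("top",T,[(60,102),(678,82),(707,345),(72,375)],(264,225),(405,300)),("scene",S,[(228,17),(782,338),(630,558),(60,198)],(298,157),(352,285))):
    f=d[n]; o,a,e,R=fit([onz(f,F(c),.07) for c in cs]); print(n,o,np.degrees(a)); print(e.tolist())
    for p,z in((tab,.1),(fin,.108)): print(np.round(R.T@(onz(f,F(p),z)[:2]-o)*1000,1))
E
```

```text
top [ 0.54332949 -0.38392413] 2.6287179453451173
[[-1.3, -1.6], [-2.2, 0.3], [2.6, 1.9], [0.9, -0.6]]
[-6.5 58.2]
[-44.6   0.5]
scene [ 0.54238903 -0.38372043] 2.6125371997521505
[[-1.3, -1.6], [-2.1, 2.4], [1.4, 3.1], [2.0, -3.9]]
[-2.1 60.9]
[-46.4   4.3]
```

```bash
cat >>h.py <<'E'
from scipy.spatial.transform import Rotation as Ro
O=np.array([.543,-.384,0.]); YAW=np.radians(2.62); C=Ro.from_euler("z",YAW)
def W(p): return O+C.apply(p)           # case -> world
def quat(tilt,flip=1):                  # tilt>0: fingers point forward (case +x) and down
    t=np.radians(tilt); z=np.array([np.sin(t),0,-np.cos(t)]); y=np.array([0,flip,0.])
    q=(C*Ro.from_matrix(np.c_[np.cross(y,z),y,z])).as_quat(); return q[[3,0,1,2]]
def zdir(tilt): t=np.radians(tilt); return np.array([np.sin(t),0,-np.cos(t)])
def latch(ang,tilt,g=(-.050,0,.097)):   # TCP (world) when the grasp point g (latch flat) is turned by ang deg
    h=np.array([.020,0,.077]); a=np.radians(ang)
    return W(h+Ro.from_euler("y",a).apply(np.array(g)-h)+.019*zdir(tilt))
E
python3 - <<'E'
from h import *
from cell import manip,inverse_kinematics as ik
np.set_printoptions(precision=2,suppress=True)
print(latch(0,45),latch(57,5))
for fl in(1,-1):
    print("flip",fl)
    for n,p,q in([("via",[.42,.0,.32],quat(0,fl)),("tab",W([-.008,.058,.2]),quat(0,fl)),("tab",W([-.008,.058,.085]),quat(0,fl)),("out",W([-.008,.086,.085]),quat(0,fl))]+
      [(a,latch(a,t),quat(t,fl)) for a,t in((0,45),(20,30),(40,15),(57,5))]+[("back",latch(57,5)-C.apply(.1*zdir(5)),quat(5,fl))]):
        print(n,ik(p,q))
E
```

```text
[ 0.51 -0.39  0.08] [ 0.54 -0.38  0.13]
flip 1
via [ 0.01  0.36 -0.13  1.84  0.06  0.95  1.47]
tab [ 0.67  0.84 -0.39  1.32  0.34  1.04  1.85]
tab [ 0.77  1.02 -0.61  1.43  0.67  0.9   1.58]
out [ 0.72  0.99 -0.56  1.49  0.64  0.84  1.55]
0 [ 1.34  1.18 -0.9   1.95  2.65  0.26  0.05]
20 [ 1.14  1.   -0.73  1.79  1.13  0.23  1.34]
40 [ 1.07  1.04 -0.92  1.54  0.94  0.78  1.5 ]
57 [ 0.89  1.01 -0.72  1.31  0.68  0.98  1.7 ]
back [ 0.77  0.84 -0.4   1.23  0.28  1.06  1.99]
flip -1
via [-0.57  0.46  0.8   1.85 -0.39  0.99 -1.13]
tab [ 0.26  0.88  0.56  1.34 -0.49  1.06 -0.63]
tab [ 0.31  1.01  0.41  1.44 -0.5   0.79 -0.62]
out [ 0.27  0.99  0.41  1.51 -0.51  0.75 -0.63]
0 [ 1.41  1.28 -1.12  1.95  2.18  0.4  -2.55]
20 [ 1.07  0.96 -0.59  1.79  0.73  0.13 -1.43]
40 [ 0.74  0.89 -0.16  1.55 -0.09  0.5  -0.8 ]
57 [ 0.46  0.96  0.31  1.33 -0.42  0.85 -0.62]
back [ 0.39  0.87  0.51  1.24 -0.5   1.09 -0.56]
```

```bash
python3 - <<'E'
from h import *
from cell import manip,grab_frame
np.set_printoptions(precision=3,suppress=True)
manip.command_gripper(.5)
q=quat(0)
manip.move_to([.42,.0,.32],q); print(manip.current_t())
manip.move_to(W([-.008,.0585,.15]),q); print(manip.current_t())
c=manip.move_l(W([-.008,.0585,.085]),.1,contact_N=8); print("down",c,manip.current_t(),manip.current_eef_pos(),manip.current_wrist_force())
manip.command_gripper(0.)
print("w",manip.current_gripper_width(),manip.current_finger_force(),manip.current_wrist_force(),manip.current_t())
cv2.imwrite("pics/t1.png",cv2.resize(grab_frame("scene")["pixels"][180:380,300:500],None,fx=3,fy=3))
E
```

```text
2.6917
4.125
down False 4.925 [ 0.533 -0.326  0.086] [0.082 0.261 0.446]
w 0.12275501387335915 59.89917576313019 [-2.052  2.516  7.498] 5.3083
```

View pics/t1.png

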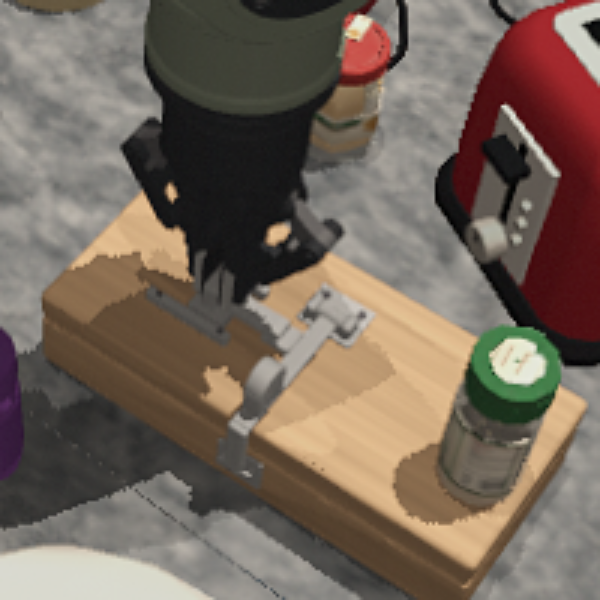

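The picture shows the ridge pinched (around pixel (210,300)); width agrees. Now I slide it.

```bash
python3 - <<'E'
from h import *
from cell import manip,grab_frame
np.set_printoptions(precision=3,suppress=True)
p0=np.array(manip.current_eef_pos())
c=manip.move_l(p0+C.apply([0,.032,0]),.04,contact_N=22)
p=np.array(manip.current_eef_pos())
print(c,C.inv().apply(p-p0),C.inv().apply(p-O),manip.current_wrist_force(),manip.current_gripper_width(),manip.current_t())
manip.command_gripper(.45); manip.move_l(W([-.008,.083,.17]),.15)
manip.move_to(latch(0,20)-C.apply(.09*zdir(20)),quat(20))
print(manip.current_t(),manip.current_joints())
f=grab_frame("top"); cv2.imwrite("pics/t2.png",cv2.resize(f["pixels"][160:285,320:480],None,fx=4,fy=4))
f=grab_frame("scene"); cv2.imwrite("pics/t3.png",cv2.resize(f["pixels"][180:380,300:500],None,fx=3,fy=3))
E
```

```text
True [0.    0.025 0.   ] [-0.008  0.084  0.086] [-0.226 -3.905  3.411] 0.11905435104967955 6.0167
7.875 [ 0.93   0.78  -0.313  1.733 -0.063  0.402  2.403]
```

View pics/t3.png

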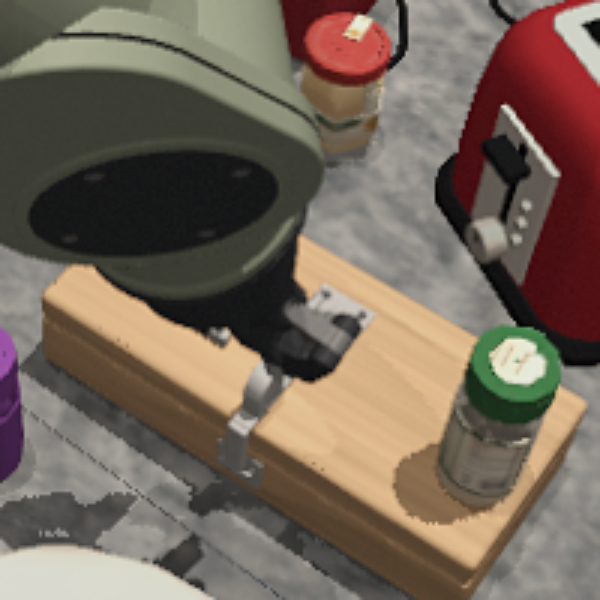

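The picture shows the tab moved out, the pot undisturbed, and the gripper poised over the fin (~(265,385)). Tab reached its end stop. Now the latch.

```bash
python3 - <<'E'
from h import *
import h
h.O[1]+=.001
from cell import manip,grab_frame
np.set_printoptions(precision=3,suppress=True)
c=manip.move_l(latch(0,20),.1,contact_N=8); print("down",c,C.inv().apply(np.array(manip.current_eef_pos())-h.O),manip.current_t())
assert not c
manip.command_gripper(0.)
w=manip.current_gripper_width(); print("w",w,manip.current_wrist_force(),manip.current_t())
assert .08<w<.2
for a in(8,16,24,32,40,48,56):
    t=20-25*a/56
    c=manip.move_l(latch(a,t),.06,orientation=quat(t),contact_N=40)
    print(a,c,manip.current_wrist_force(),manip.current_gripper_width(),manip.current_t())
    if c: break
f=grab_frame("scene"); cv2.imwrite("pics/t4.png",cv2.resize(f["pixels"][180:380,300:500],None,fx=3,fy=3))
E
```

```text
down False [-0.044 -0.     0.08 ] 9.025
w 0.12659358246060348 [-4.559  3.573  7.2  ] 9.375
8 False [-4.134  3.051  5.983] 0.1268883149389425 9.6833
16 False [-0.864  3.988  4.808] 0.12289307989706165 9.9917
24 False [-0.692  4.081  3.716] 0.12330538703445144 10.3
32 False [-2.674  4.682  1.724] 0.12934607453986335 10.6083
40 False [-3.021  5.659  3.331] 0.1309977326178931 10.9083
48 False [-2.831  6.689  3.989] 0.1218690509832822 11.2083
56 False [-5.234  6.428  3.898] 0.12982880781154185 11.5083
```

View pics/t4.png

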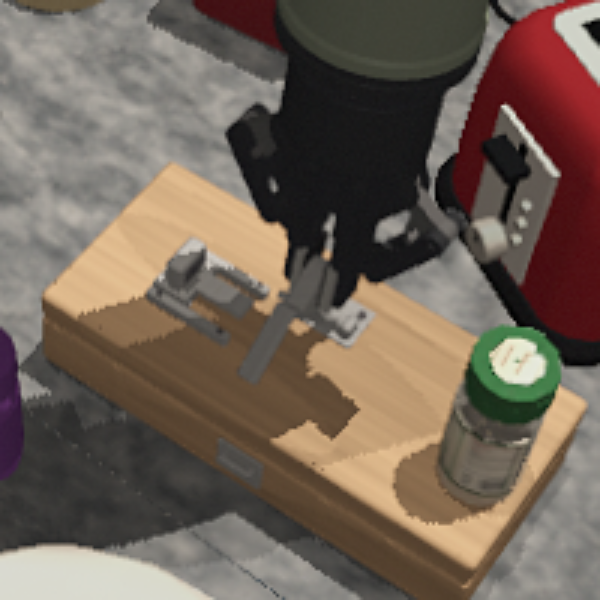

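The latch is up in the grip (lever end at ~(250,375)) and the tab is at the outer rail end. Releasing and backing off.

```bash
python3 - <<'E'
from h import *
from cell import manip,grab_frame
manip.command_gripper(.45)
manip.move_l(np.array(manip.current_eef_pos())-C.apply(.08*zdir(-5)),.1)
manip.move_l([.42,-.25,.25],.2); manip.move_to([.4,.0,.32],quat(0))
print(manip.current_t(),manip.current_wrist_force())
import numpy as np
a=cv2.resize(grab_frame("scene")["pixels"][180:380,300:500],None,fx=2,fy=2)
b=cv2.resize(grab_frame("top")["pixels"][160:285,320:480],None,fx=2.5,fy=2.5)
a=cv2.copyMakeBorder(a,0,0,0,400,cv2.BORDER_CONSTANT); a[:b.shape[0],400:]=b[:400]
cv2.imwrite("pics/t5.png",a)
E
```

```text
15.0 [ 0.13120312 -0.99358604 -0.14538803]
```

View pics/t5.png

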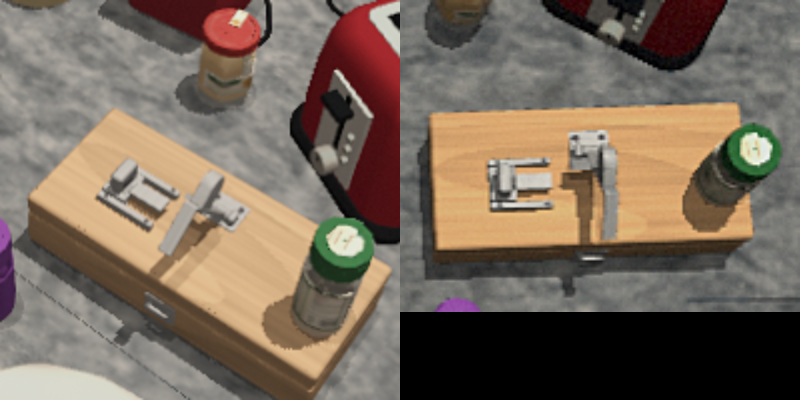

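The latch stands up freely (fin ~(210,183) left view), tab at the rail ends (ridge ~(508,178) right view), and the pot stands. A quick numeric check of angle and tab before handing in.

```bash
python3 - <<'E'
from h import *
import pickle
d=pickle.load(open("f0.pkl","rb"))
S=lambda p:(np.array(p)-[300,180])*2
T=lambda p:(np.array(p)-[320,160])*2.5+[400,0]
hp=np.array([.02,0,.077])
for a in(35,45,56,65):
    r=Ro.from_euler("y",np.radians(a))
    for X in([-.05,0,.108],[-.085,0,.078]):
        w=W(hp+r.apply(np.array(X)-hp)); print(a,X,S(proj(d["scene"],w)).round(),T(proj(d["top"],w)).round())
for y in(.056,.070,.082): w=W([-.008,y,.1]); print(y,S(proj(d["scene"],w)).round(),T(proj(d["top"],w)).round())
E
```

```text
35 [-0.05, 0, 0.108] [204. 198.] [608. 174.]
35 [-0.085, 0, 0.078] [171. 240.] [612. 229.]
45 [-0.05, 0, 0.108] [213. 184.] [608. 159.]
45 [-0.085, 0, 0.078] [181. 219.] [614. 211.]
56 [-0.05, 0, 0.108] [223. 169.] [608. 141.]
56 [-0.085, 0, 0.078] [194. 197.] [615. 189.]
65 [-0.05, 0, 0.108] [231. 159.] [607. 127.]
65 [-0.085, 0, 0.078] [205. 178.] [616. 169.]
0.056 [150. 186.] [535. 177.]
0.07 [137. 177.] [519. 178.]
0.082 [125. 171.] [505. 178.]
```

```bash
python3 - <<'E'
from h import *
from cell import grab_frame
f=grab_frame("scene"); a=cv2.resize(f["pixels"][230:330,330:440],None,fx=6,fy=6,interpolation=cv2.INTER_CUBIC)
hp=np.array([.02,0,.077])
def outline(ang,col):
    r=Ro.from_euler("y",np.radians(ang))
    P=[[.02,0,.0785],[-.037,0,.0785],[-.037,0,.095],[-.05,0,.108],[-.063,0,.095],[-.063,0,.0785],[-.07,0,.0785]]
    pts=[(proj(f,W(hp+r.apply(np.array(p)-hp)))-[330,230]+.5)*6 for p in P]
    cv2.polylines(a,[np.int32(pts)],False,col,1)
outline(45,(0,0,255)); outline(56,(0,255,0))
cv2.imwrite("pics/t6.png",a)
E
```

```text
(no output)
```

View pics/t6.png

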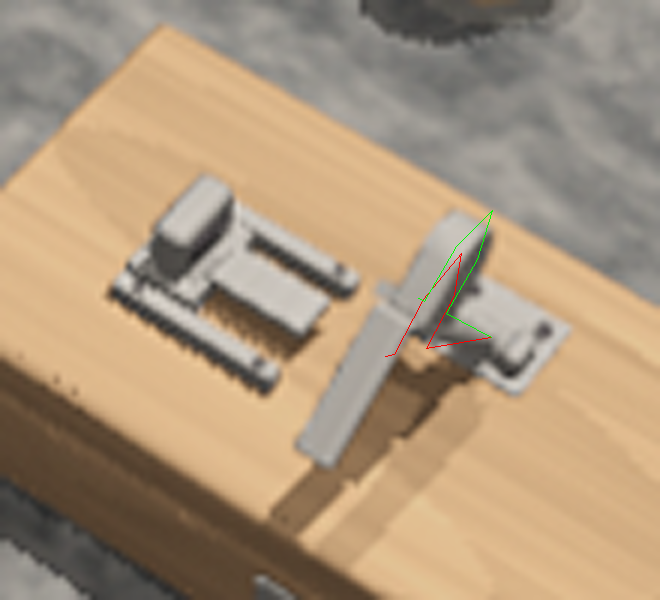

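The latch is at roughly 51–56°, above 45° but with a modest margin; there is ample time, so I re-pinch and raise it about 11° more.

```bash
python3 - <<'E'
from h import *
import h
h.O[1]+=.003
from cell import manip,grab_frame
np.set_printoptions(precision=3,suppress=True)
up=latch(56,-5)-C.apply(.08*zdir(-5))
manip.move_to([.42,-.25,.25],quat(0)); manip.move_l(up,.2,orientation=quat(-5))
c=manip.move_l(latch(56,-5),.1,contact_N=8); print(c,manip.current_t())
if not c:
    manip.command_gripper(0.); print(manip.current_gripper_width())
    for a in(60,64,67):
        c=manip.move_l(latch(a,-5),.06,contact_N=30); print(a,c,manip.current_wrist_force())
        if c: break
    manip.command_gripper(.45)
manip.move_l(np.array(manip.current_eef_pos())-C.apply(.08*zdir(-5)),.1)
manip.move_l([.42,-.25,.25],.2); manip.move_to([.4,.0,.32],quat(0))
print(manip.current_t())
b=lambda n,s:cv2.resize(grab_frame(n)["pixels"][s],(400,400),interpolation=cv2.INTER_CUBIC)
cv2.imwrite("pics/t7.png",np.hstack([b("scene",np.s_[225:385,330:490]),b("top",np.s_[120:280,170:330])]))
E
```

```text
False 18.2
0.12924588381246993
60 False [-5.35  -7.162  1.304]
64 False [-4.162 -7.22   1.461]
67 False [-4.466 -6.86   1.626]
22.775
```

View pics/t7.png

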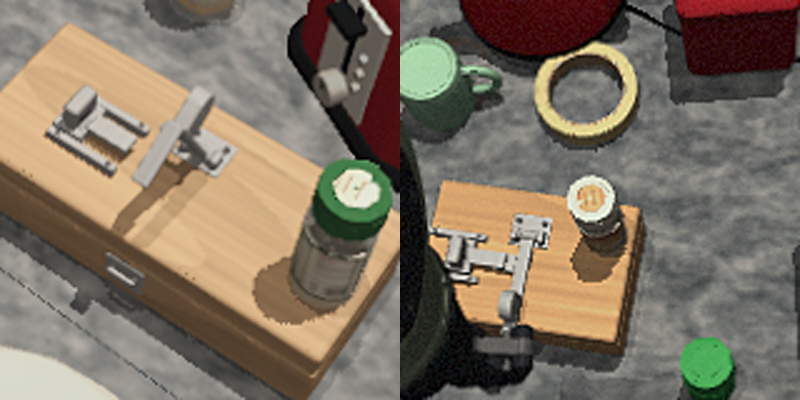

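The latch now stands clearly higher (fin at ~(200,105)), the tab is out, and both pots are standing. The short case's catch is untouched and the robot is clear.

```bash
python3 -c "
from cell import ticket;print(ticket.sign_off())"
```

```text
the job is handed in; nothing more can be done
None
```

The job is handed in at about 23 s: the long case's tab was slid out until it hit its end stop, then the latch was raised to roughly 60–65° (estimated from the arm's path and the pictures) and let go; the last pictures show the short case's catch unmoved and both pots standing.

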